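# Load the clamshell mould press and pin it shut

### The job

Set the aluminium mould plate down over the two pegs of the open clamshell press, then swing the blue lid down onto it. Take the red-headed locking pin from its wooden stand, push it through the lid's hole into the post below until its collar has pressed the lid fully shut, and finish while still holding the pin and pressing it down, because the spring under the plate reopens the lid as soon as you let up; leave the wax tin, the black cap and the mortar cup alone.

Things in the scene. Friction and masses are not known exactly. Their poses are not given: they have to be found in the camera images.
- press: Clamshell mould press with grey base, fixed to the table, 173 (x) x 120 (y) x 66 mm when shut. Origin at table level midway between the pegs; x runs from the pin post (-x, robot's side) to the hinge (+x), z up. Pin post in front: 36 x 44 mm, 49 mm high, centre x = -70 mm. Two hinge cheeks 66 mm high at x = 75, y = +-49 mm; nothing else stands beside the platen
- seat (a point): centre of the top of the steel platen (70 x 46 mm), 34 mm above the table, axes as the press. Two brass pegs, 10 mm thick, coned tips, stand at x = -24 and +24 mm, y = 0, tips 11 mm above this point. The platen is on springs and sinks up to 5.5 mm straight down: it yields at 6 N and takes 20 N at 5 mm. This point does not sink with it
- lid_hinge (a point): middle of the lid's hinge axis (along the press's y), 56 mm above the table. The lid is a slab 10 mm thick, mid-plane on the axis, 104 mm wide, reaching 127 mm from the axis, then a 44 mm wide ear to 164 mm. A rubber pressure bar under it, 75 mm from the axis, projects 4 mm and is what meets the plate
- post_hole (a point): centre of the mouth of the 13 mm vertical through hole in the pin post, on top of the post, 49 mm above the table; axes as the press
- lid (a joint): angle of the blue lid: 0 fully shut (level), 1.57 upright, up to 1.9 leaning back away from the robot; starts at 1.55 to 1.72. A stiff hinge (0.3 N m) keeps it wherever it is left. It meets the seated plate at about 0.07 and then needs about 10 N down at its hole to shut fully; let go, it springs back up
- lid_hole (a point): centre of the upper mouth of the 13 mm hole through the lid's ear, on the lid's outer face, 145 mm from the hinge axis. With the lid shut it lies right over post_hole, 61 mm above the table
- mould_plate: aluminium mould plate 76 (x) x 50 (y) x 18 (z) mm, 0.15 kg, flat on the table, dark ring on top. Origin at the centre of its underside. Two 12 mm through holes at x = -24 and +24 mm, y = 0. Either end may point to the hinge. Grip it across y (50 mm). Seated, it lies flat on the platen
- lock_pin: locking pin, upright, origin at its tip, z up along it. Steel shaft 10 mm thick and 46 mm long with a coned tip, a 26 mm collar 4 mm thick from z = 46 to 50 mm, a red head 18 mm thick from z = 50 to 82 mm; 0.06 kg. It starts standing in the stand, its collar on the stand's top. Home: the collar rests on the shut lid
- pin_collar (a point): centre of the underside of the pin's collar, 46 mm above the tip
- pin_stand: fixed wooden block 56 x 56 x 50 mm with a 13 mm through hole in its middle that holds the pin; origin at the centre of its underside
- wax_tin: round tin, 58 mm, 24 mm high, loose; leave alone. Origin at the centre of its underside
- black_cap: black knurled cap, 36 mm, 20 mm high, loose; leave alone. Origin at the centre of its underside
- mortar_cup: small mortar cup, 61 mm, 42 mm high, loose; leave alone. Origin at the centre of its underside

How it is judged:
On the way, in this order (a step that is already met when the one before it is completed fails the run):
1. the mould plate lies on the platen over both pegs, let go, the lid still open (horizontal distance between mould_plate and seat below 0.004 m and z of mould_plate in the frame of seat below 0.002 m and angle between the x axis of mould_plate and the x axis of press, either way round below 0.12 rad and angle between mould_plate's own z axis and vertical below 0.06 rad and contact force between the fingers and mould_plate below 0.1 N and value of joint lid above 1 rad), for 0.2 s.
2. the lid is down on the plate, the pin not yet in it (value of joint lid below 0.16 rad and horizontal distance between lock_pin and post_hole above 0.03 m), for 0.2 s.
At the end, for the whole second after the job is handed in: Plate on both pegs (within 4 mm, 0.12 rad of the seat) and pressed down, lid shut within 0.014 rad, pin in the post (tip within 5 mm of its axis, tilt under 0.12 rad, collar at most 16 mm above the post), fingers on the pin with over 3 N, pin on the press with over 4 N, for the last second (horizontal distance between mould_plate and seat below 0.004 m and z of mould_plate in the frame of seat below 0 m and angle between the x axis of mould_plate and the x axis of press, either way round below 0.12 rad and value of joint lid below 0.014 rad and horizontal distance between lock_pin and post_hole below 0.005 m and z of pin_collar in the frame of post_hole below 0.016 m and angle between the z axis of lock_pin and the z axis of press, either way round below 0.12 rad and contact force between the fingers and lock_pin above 3 N and contact force between lock_pin and press above 4 N); the arm keeps its last pose, push and grip.
It fails at once if the wax tin, the black cap or the mortar cup is moved by more than 20 mm (distance of any of wax_tin, black_cap, mortar_cup from where it was at the start of the episode above 0.02 m).
It also fails if it takes over 61 s, if anything falls off the work surface, if the arm or the gripper's body presses on something with over 40 N, if the wrist force passes 120 N, or if a joint passes its speed limit or range.

### The arm

A 6-joint arm with a two-finger parallel gripper is mounted at the origin on a cart in front of the work surface, level with it; the furniture and walls round the work are solid. World frame = base frame: x ahead of the robot, y to its left, z up, the work surface at z = 0. Lengths are in m, angles in rad, forces in N, time in s.
With the tool pointing down it reaches from about 0.275 to 0.85 m from the base axis. Payload 19 kg.
Tool frame: the origin (TCP) lies midway between the tips of the shut fingers; the grasp point (between the pads) lies 19 mm behind it (ctrl.pinch_z is the distance from the TCP to the grasp point, in m); z points along the fingers, y is the line along which they close (so a half turn about z gives the same grasp; the last joint's range is limited). The gripper opens to 85 mm and grips with 20 to 120 N. Pads are 22 mm wide; open, the fingers measure 114 mm over their backs; the gripper's body (76 mm by 85 mm) begins 54 mm behind the grasp point. The pads swing forward as they close: fully open they stand 13 mm farther back than shut.
Start: joints at [1.169, 0.15, 1.437, -0, 1.554, -0.134], TCP at [0.152, 0.554, 0.231] pointing down, gripper open.
Joint ranges: [-2.8, 2.8], [-0.68, 2.1], [0.12, 2.68], [-1.39, 4.53], [0.16, 2.79], [-2.81, 2.81]. Speed limits (rad/s): [1.89, 1.89, 2.22, 3.01, 3.01, 3.01].

### API

Orientations are given as a unit quaternion [w, x, y, z].
In Python, from workcell import ctrl, move_gripper, sense, optics, workorder gives the robot as it stands. Calls block until the motion is done:
- ctrl.reach(position, orientation): joint-space move of the TCP to a pose.
- ctrl.movel(position, frame=None, max_speed=0.15): straight line of the TCP; frame=None keeps the orientation; max_speed is the mean speed in m/s.
- ctrl.move_joints(angles): joint-space move.
- move_gripper(opening): opening from 0.0 (shut) to 1.0 (fully open); the grip force is fixed at half the most; returns when the fingers have stopped.
- ctrl.hold(seconds).
- ctrl.solve_ik(position, orientation): joint angles nearest the present ones, or None.
- sense(): the state.
- optics.read_camera(name): name is "scene" or "side" or "wrist"; returns a dict with "img" (400x640x3 uint8, red, green, blue), "camera_matrix" (3x3 intrinsics, pixels), "origin" and "rotation" of the camera in the world; the wrist camera has in their place "mount" (4x4, takes a point from camera to tool coordinates, whose origin is the TCP and whose axes are the flange's). Camera axes: x right, y down, z forward; pixel columns grow to the right and rows downward; lengths in m; the calibration is good to about 2 mm. A picture is of the moment at which its call begins: read the wrist's pose just before it. There is no depth.
A pose or a line that the arm cannot do raises ctrl.MotionError and nothing moves.
- workorder.sign_off(): hands the job in; it is judged then, once.
The state is a dict: "t": time; "qpos": joint angles; "qvel": joint speeds; "joint_efforts": joint torques, N m; "tool_pos": TCP position; "ee_rot": TCP orientation; "wrist_force": force on the tool from outside, world axes, zero at the start; "wrist_torque": the same for the moment, N m; "finger_gap": opening from 0.0 (shut) to 1.0 (fully open); "grip_force": force on a finger pad.
Only numpy, scipy, OpenCV 4.12 (cv2) and the standard library are available. Lean on these libraries where they do the work, as an engineer would, in place of code of your own. Each camera call takes 0.05 s, during which the arm holds its last target. There are 200 camera calls.

## Working session

There is one attempt and no reset: what is moved stays moved. The work goes in short steps, each a Python script; the robot and the scene stay as the last script left them, time stands still between calls to the robot, and variables do not carry over. Pictures are saved under pics/ and viewed, at most 13 in all, crops included, and the job is handed in when it is done.

```bash
ls; mkdir -p pics; python3 - <<'E'
from workcell import ctrl, move_gripper, sense, optics, workorder
import cv2,numpy as np
s=sense();print(s['t'],s['tool_pos'],s['ee_rot'],ctrl.pinch_z)
for n in("scene","side","wrist"):
    r=optics.read_camera(n);cv2.imwrite(f'pics/{n}0.png',r['img'][:,:,::-1])
    print(n,r['camera_matrix'].tolist(),[ (k,np.round(r[k],4).tolist()) for k in r if k in('origin','rotation','mount')])
a=[cv2.imread(f'pics/{n}0.png') for n in("scene","side")]
E
```

```text
pics
0.0 [0.15208716 0.55427601 0.23069586] [-1.41867026e-04  1.33486746e-01  9.91050422e-01 -5.73370486e-04] 0.0187
scene [[486.20614980758324, 0.0, 310.3612224874242], [0.0, 486.20614980758324, 197.2179582564253], [0.0, 0.0, 1.0]] [('origin', [-0.0218, -1.1163, 0.848]), ('rotation', [-0.4783, 0.8402, -0.2242, 0.1224])]
side [[406.13169994013583, 0.0, 319.38773269658515], [0.0, 406.13169994013583, 198.24126249846424], [0.0, 0.0, 1.0]] [('origin', [0.5442, 0.7865, 0.6289]), ('rotation', [0.005, -0.0321, 0.883, -0.4683])]
wrist [[277.89911129613637, 0.0, 319.7264155012805], [0.0, 277.89911129613637, 202.8183965523753], [0.0, 0.0, 1.0]] [('mount', [[-0.0001, -0.9445, -0.3286, 0.0844], [1.0, -0.0002, 0.0003, -0.0017], [-0.0004, -0.3286, 0.9445, -0.1426], [0.0, 0.0, 0.0, 1.0]])]
```

View pics/scene0.png

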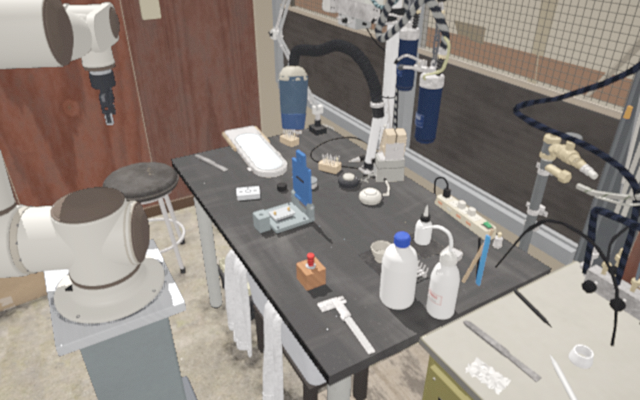

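View pics/side0.png

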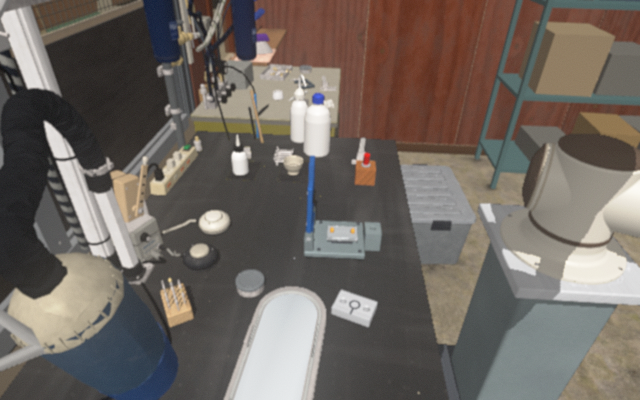

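Scene: the press has its lid upright, with base near (288,218) and pin at (311,262). Side: plate at (354,307), platen plate at (343,233), post at (373,236), lid at (311,195), red pin at (367,160), tin at (250,284).

```bash
cat > h.py <<'E'
from workcell import ctrl, move_gripper, sense, optics, workorder
import cv2,numpy as np
from scipy.spatial.transform import Rotation as R
def q2R(q): return R.from_quat(np.r_[q[1:],q[0]])
def down(yaw): # tool z down; tool y axis along world angle yaw+90deg -> tool x=(cos yaw, sin yaw)
    x=np.array([np.cos(yaw),np.sin(yaw),0]);z=np.array([0,0,-1.]);y=np.cross(z,x)
    q=R.from_matrix(np.c_[x,y,z]).as_quat();return np.r_[q[3],q[:3]]
def cam(n,save=None):
    s=sense();r=optics.read_camera(n)
    if n=='wrist':
        T=q2R(s['ee_rot']).as_matrix();M=np.array(r['mount'])
        o=T@M[:3,3]+s['tool_pos'];Rm=T@M[:3,:3]
    else: o=np.array(r['origin']);Rm=q2R(r['rotation']).as_matrix()
    if save: cv2.imwrite(f'pics/{save}.png',r['img'][:,:,::-1])
    return dict(img=r['img'],K=np.array(r['camera_matrix']),o=o,R=Rm)
def ray(c,uv): 
    d=c['R']@np.linalg.inv(c['K'])@np.r_[uv,1];return c['o'],d
def onz(c,uv,z):
    o,d=ray(c,uv);return o+d*(z-o[2])/d[2]
def proj(c,p):
    q=c['K']@(c['R'].T@(np.asarray(p)-c['o']));return q[:2]/q[2]
E
python3 - <<'E'
from h import *
np.set_printoptions(precision=4,suppress=True)
c=cam('side');d=cam('scene')
for n,uv,z in(('plate',(354,305),.018),('platen',(343,233),.04),('post',(373,230),.049),('pin',(367,156),.08),('tin',(250,277),.024),('mortar',(292,157),.042)):print(n,onz(c,uv,z))
for n,uv,z in(('plate',(248,191),.018),('post',(262,215),.049),('pin',(311,255),.08),('cap',(282,184),.02)):print(n,onz(d,uv,z))
print(sense()['t'])
E
```

```text
plate [0.4972 0.2481 0.018 ]
platen [0.5223 0.0563 0.04  ]
post [0.4541 0.0506 0.049 ]
pin [ 0.4599 -0.2489  0.08  ]
tin [0.7104 0.1964 0.024 ]
mortar [ 0.6809 -0.2913  0.042 ]
plate [0.4958 0.2405 0.018 ]
post [0.4553 0.0342 0.049 ]
pin [ 0.4662 -0.2468  0.08  ]
cap [0.6163 0.222  0.02  ]
0.25
```

```bash
python3 - <<'E'
from h import *
import pickle
ctrl.reach([0.49,0.245,0.16],down(np.pi))
c=cam('wrist','w_plate');pickle.dump(c,open('c_plate.pkl','wb'));a=c['img']
ctrl.reach([0.47,0.05,0.22],down(np.pi))
c=cam('wrist','w_press');pickle.dump(c,open('c_press.pkl','wb'))
cv2.imwrite('pics/both.png',np.vstack([cv2.resize(x[:,:,::-1],(480,300)) for x in(a,c['img'])]))
print(sense()['t'])
E
```

```text
2.875
```

View pics/both.png

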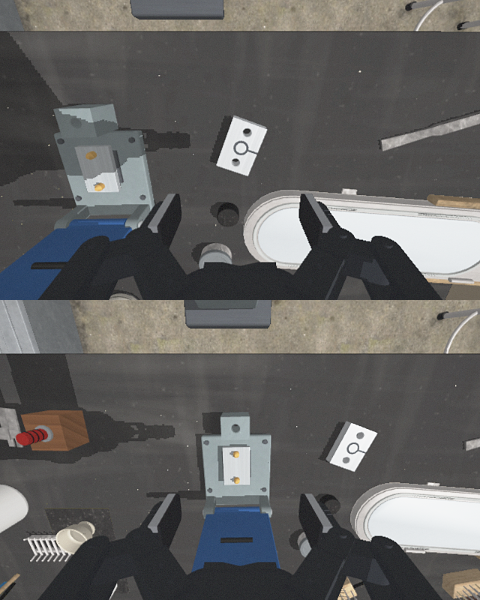

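The pictures show the plate at (320,193) full-res, the pegs at (316,205) and (316,240), and the post hole at (316,171).

```bash
cat > m.py <<'E'
from h import *
def blobs(mask,lo,hi):
    n,l,st,ce=cv2.connectedComponentsWithStats(mask.astype(np.uint8),connectivity=8)
    return [(ce[i],st[i]) for i in range(1,n) if lo<=st[i,4]<=hi]
def plate(c,z,roi):
    x0,y0,x1,y1=roi;im=c['img'];m=np.zeros(im.shape[:2],np.uint8)
    g=im.min(2);m[y0:y1,x0:x1]=(g[y0:y1,x0:x1]>165)
    k,_=cv2.findContours(m,cv2.RETR_EXTERNAL,cv2.CHAIN_APPROX_NONE);k=max(k,key=cv2.contourArea)
    w=np.array([onz(c,p[0],z)[:2] for p in cv2.convexHull(k)],np.float32)
    r=cv2.minAreaRect((w*1000).astype(np.float32))
    f=np.zeros_like(m);cv2.drawContours(f,[cv2.convexHull(k)],-1,1,-1)
    f=cv2.erode(f,np.ones((5,5)))
    hs=[(np.round(onz(c,b[0],z)[:2],4).tolist(),int(b[1][4])) for b in blobs((f>0)&(g<110),8,400)]
    return r,hs
E
python3 - <<'E'
from m import *
import pickle
c=pickle.load(open('c_plate.pkl','rb'));print(plate(c,.018,(270,140,370,245)))
c=pickle.load(open('c_press.pkl','rb'));h=cv2.cvtColor(c['img'],cv2.COLOR_RGB2HSV)
m=(h[...,0]>8)&(h[...,0]<28)&(h[...,1]>120)&(h[...,2]>100);m[:190]=0;m[260:]=0;m[:,:285]=0;m[:,350:]=0
for b in blobs(m,5,500):print('peg',b[0],b[1],[onz(c,b[0],z)[:2].round(4) for z in(.040,.045)])
g=c['img'].max(2);m=np.zeros(g.shape,bool);m[150:190,297:335]=g[150:190,297:335]<90
for b in blobs(m,5,500):print('hole',b[0],b[1],onz(c,b[0],.049)[:2].round(4))
cv2.imwrite('pics/crop.png',cv2.resize(c['img'][140:270,250:390,::-1],None,fx=4,fy=4,interpolation=cv2.INTER_CUBIC))
E
```

```text
(((497.0882568359375, 245.26695251464844), (50.36858367919922, 76.73133850097656), 69.82207489013672), [([0.4727, 0.2534], 52), ([0.4977, 0.2475], 115), ([0.5163, 0.2374], 27)])
peg [314.38636364 205.5       ] [311 202   7   8  44] [array([0.5009, 0.0427]), array([0.4991, 0.0428])]
peg [315.46511628 240.41860465] [313 237   6   8  43] [array([0.5487, 0.0438]), array([0.5462, 0.0439])]
hole [333.5952381 161.5952381] [332 150   3  30  42] [0.4447 0.065 ]
hole [313.25       166.83333333] [310 166   7   3  12] [0.4507 0.0419]
```

View pics/crop.png

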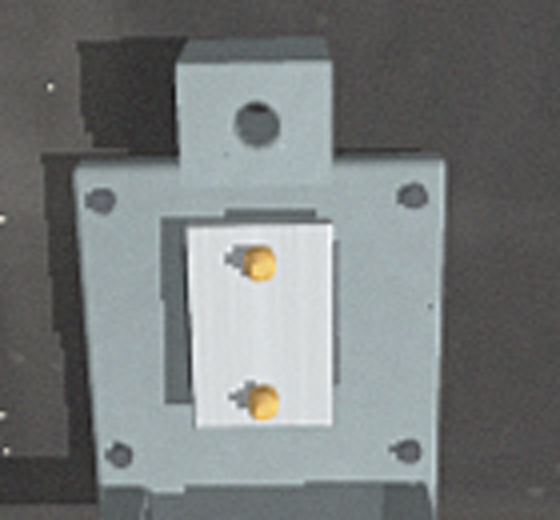

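```bash
python3 - <<'E'
from m import *
import pickle
c=pickle.load(open('c_press.pkl','rb'));print('post',onz(c,(314.25,171),.049).round(4))
c=cam('side');print('tray',onz(c,(322,300),.03).round(3),onz(c,(292,290),.03).round(3))
y=np.pi-.3525;q=down(y);P=[.4971,.2453]
move_gripper(.85)
ctrl.reach([*P,.06],q)
ctrl.movel([*P,.002],max_speed=.08)
move_gripper(0);s=sense();print(s['finger_gap'],s['grip_force'],s['wrist_force'],s['tool_pos'],s['t'])
ctrl.movel([*P,.13],max_speed=.15)
c=cam('wrist','w_held');pickle.dump(c,open('c_held.pkl','wb'));s=sense();print(s['finger_gap'],s['grip_force'],s['wrist_force'],s['t'])
pickle.dump(s,open('s_held.pkl','wb'))
print(proj(c,s['tool_pos']))
E
```

```text
post [0.4556 0.043  0.049 ]
tray [0.559 0.251 0.03 ] [0.62 0.23 0.03]
0.5717631244098701 62.92960166931152 [-1.79903952  0.60025704  6.91930578] [0.49750886 0.24545961 0.00285295] 5.45
0.5673560762116102 61.97697401046753 [-0.9764698   0.19836211 -1.27028021] 6.5
[322.40020799 258.66183481]
```

View pics/w_held.png

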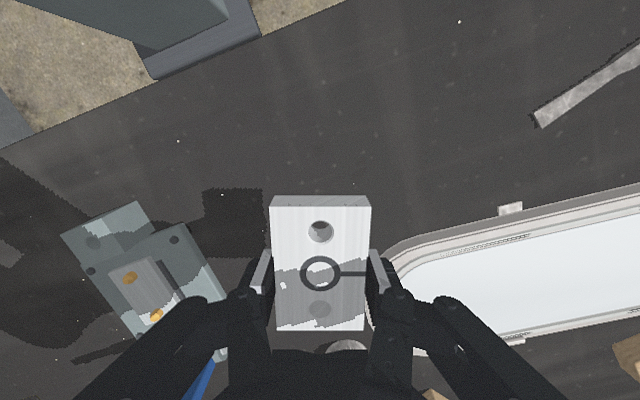

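The plate is held square between the fingers, with its hole rims at (321,232) and (319,308) and its ring at (320,273).

```bash
python3 - <<'E'
from m import *
import pickle
c=pickle.load(open('c_held.pkl','rb'));s=pickle.load(open('s_held.pkl','rb'));T=q2R(s['ee_rot']).as_matrix()
z=s['tool_pos'][2]+.0151
for uv in((321,232),(319,308),(320,273),(271,206),(371,206),(277,330),(364,330)): print(uv,(T.T@(onz(c,uv,z)-s['tool_pos'])).round(4))
y=np.pi+.018
ctrl.reach([.525,.0432,.14],down(y))
c=cam('wrist','w_over');s=sense();pickle.dump((c,s),open('c_over.pkl','wb'))
print(s['tool_pos'],s['ee_rot'],s['t'])
cv2.imwrite('pics/overcrop.png',cv2.resize(c['img'][150:350,220:420,::-1],None,fx=3,fy=3,interpolation=cv2.INTER_CUBIC))
d=cam('side');cv2.imwrite('pics/sc.png',d['img'][120:300,220:440,::-1])
E
```

```text
(321, 232) [ 0.0242 -0.0009 -0.0151]
(319, 308) [-0.0225 -0.002  -0.0151]
(320, 273) [ 0.0002 -0.0014 -0.0151]
(271, 206) [ 0.0382 -0.0254 -0.015 ]
(371, 206) [ 0.0382  0.0235 -0.0151]
(277, 330) [-0.038  -0.0263 -0.0151]
(364, 330) [-0.038   0.024  -0.0152]
[0.52487012 0.04408886 0.13964468] [-2.84307453e-04 -8.85296803e-03  9.99960755e-01  1.78483116e-04] 7.3833
```

View pics/overcrop.png

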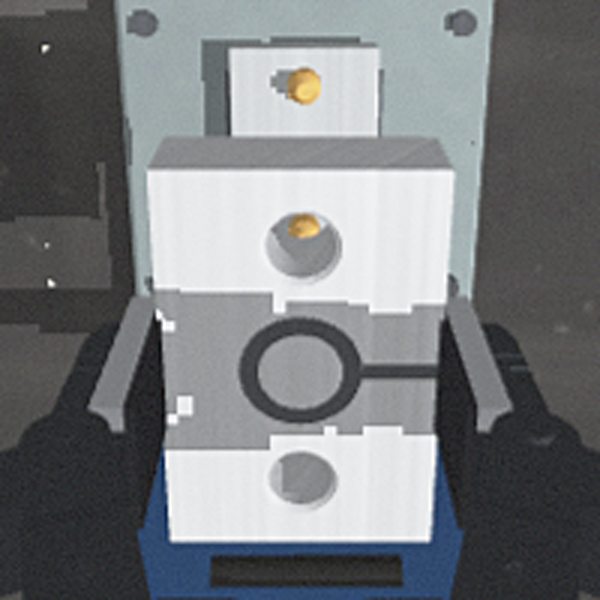

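```bash
python3 - <<'E'
from m import *
import pickle
c,s=pickle.load(open('c_over.pkl','rb'))
z=s['tool_pos'][2]+.0151
for n,uv,zz in(('hf',(321.3,231.3),z),('hr',(321,309.3),z),('pf',(321.3,178.7),.042),('front edge',(320,206.3),z),('back edge',(320,330.5),z)): print(n,onz(c,uv,zz).round(4))
ctrl.hold(.3);print(sense()['tool_pos'],sense()['wrist_force'],sense()['t'])
E
```

```text
hf [0.4996 0.0423 0.1547]
hr [0.5476 0.043  0.1547]
pf [0.5009 0.043  0.042 ]
front edge [0.4862 0.0414 0.1547]
back edge [0.5625 0.0427 0.1547]
[0.52497166 0.04369428 0.13994281] [-0.60874923 -1.34506173 -1.30980744] 7.7333
```

```bash
python3 - <<'E'
from m import *
q=down(np.pi+.018);X,Y=.5255,.0447
ctrl.movel([X,Y,.055],max_speed=.08)
ctrl.hold(.2);s=sense();f0=s['wrist_force'];print(s['tool_pos'],f0)
for z in(.048,.044,.041,.0385,.037,.0358):
    ctrl.movel([X,Y,z],max_speed=.04);s=sense();f=s['wrist_force']-f0;print(z,s['tool_pos'].round(4),f.round(1),s['wrist_torque'].round(2))
    if f[2]>12: break
c=cam('side','sd1');cv2.imwrite('pics/sd1c.png',cv2.resize(c['img'][140:270,270:410,::-1],None,fx=4,fy=4))
print(s['t'])
E
```

```text
[0.52566351 0.04468139 0.0553352 ] [ 0.34914252 -0.90071809 -1.03894063]
0.048 [0.5253 0.0447 0.0476] [ 0.1  1.1 -0.4] [0.02 0.02 0.06]
0.044 [0.5253 0.0447 0.0437] [ 0.2  1.1 -0.8] [-0.06 -0.01  0.03]
0.041 [0.5254 0.0447 0.0408] [0.1 0.9 0.1] [-0.04 -0.02 -0.06]
0.0385 [0.5254 0.0447 0.0383] [0.4 0.4 0.3] [ 0.02 -0.01 -0.02]
0.037 [0.5255 0.0447 0.037 ] [-0.5  0.7 -0.4] [-0.01  0.   -0.06]
0.0358 [0.5256 0.0447 0.0361] [-2.6  1.7  7.3] [0.05 0.4  0.03]
10.725
```

View pics/sd1c.png

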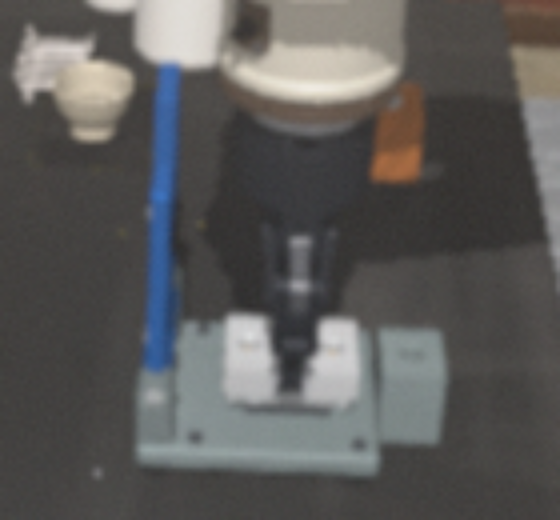

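The side view shows the plate flat on the platen, with the lid still upright at (311,195). I'll release the plate and swing the lid from behind.

```bash
python3 - <<'E'
from m import *
move_gripper(.8);s=sense();print(s['finger_gap'],s['grip_force'])
ctrl.movel([.5255,.0447,.10],max_speed=.1)
ctrl.hold(.25)
c=cam('wrist','w_seated')
ctrl.movel([.5,.0447,.26],max_speed=.25)
move_gripper(0)
print('grip shut',sense()['finger_gap'],sense()['t'])
ctrl.movel([.67,.046,.26],max_speed=.25)
H=np.array([.6005,.056]);r=.125
def tp(th): return H+r*np.array([-np.cos(th),np.sin(th)])+(.005+.012*np.sin(th))*np.array([np.sin(th),np.cos(th)])
p=tp(1.9);ctrl.movel([.67,.046,p[1]],max_speed=.25)
f0=sense()['wrist_force'];print(p)
for th in np.r_[np.linspace(1.8,.2,9),.13,.09]:
    p=tp(th);ctrl.movel([p[0],.046,p[1]],max_speed=.1)
    s=sense();f=s['wrist_force']-f0;print(round(th,2),s['tool_pos'].round(4),f.round(1))
    if np.linalg.norm(f)>18: print('stop');break
print(s['t'])
c=cam('side','sd2');a=cv2.resize(c['img'][140:270,270:410,::-1],None,fx=4,fy=4)
cv2.imwrite('pics/sd2c.png',a)
E
```

```text
0.798272166513619 0.0
grip shut -0.0022849857358572647 13.65
[0.6563885  0.16899992]
1.8 [0.6457 0.046  0.1758] [0.4 0.6 0.3]
1.6 [0.6215 0.046  0.1808] [-0.4 -0.1  0. ]
1.4 [0.5962 0.0459 0.1822] [-0.4 -0.1 -0.4]
1.2 [0.5707 0.046  0.1785] [-0.1  0.8  0.6]
1.0 [0.5461 0.0459 0.1696] [-0.2 -0.2  0.6]
0.8 [0.5236 0.046  0.1555] [-0.5  0.2  0.2]
0.6 [0.5044 0.046  0.1367] [-1.3  0.3 -0.8]
0.4 [0.4894 0.046  0.114 ] [ 0.3  0.3 -0.4]
0.2 [0.4796 0.046  0.0883] [-1.1 -0.3  0.3]
0.13 [0.4775 0.046  0.0789] [-0.4  0.6 -1.1]
0.09 [0.4765 0.046  0.0732] [0.1 1.6 0.1]
19.2
```

View pics/sd2c.png

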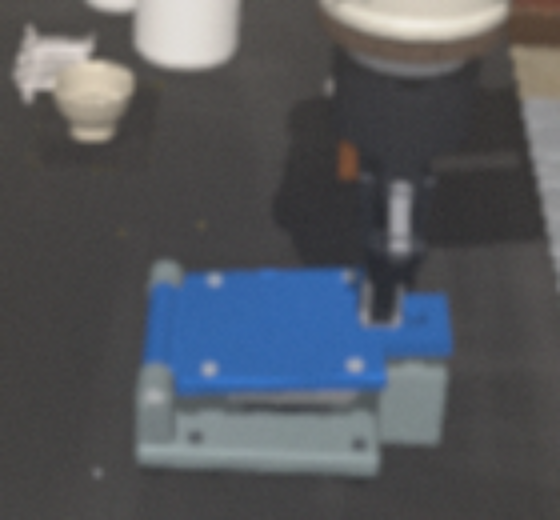

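The lid now lies nearly flat on the plate. Next I'll give it a small press, then look at the pin from above.

```bash
python3 - <<'E'
from m import *
import pickle
f0=sense()['wrist_force']
for z in(.071,.069,.0675):
    ctrl.movel([.4765,.046,z],max_speed=.05);f=sense()['wrist_force']-f0;print(z,sense()['tool_pos'][2],f.round(1))
    if f[2]>5:break
ctrl.movel([.4765,.046,.20],max_speed=.25)
c=cam('wrist');pickle.dump(c,open('c_lid.pkl','wb'));s=sense();print(s['tool_pos'])
move_gripper(.6)
ctrl.reach([.463,-.247,.15],down(np.pi));ctrl.hold(.2)
d=cam('wrist');pickle.dump(d,open('c_pin.pkl','wb'));s=sense();print(s['tool_pos'],s['t'])
cv2.imwrite('pics/lp.png',np.hstack([cv2.resize(k['img'][100:300,220:420,::-1],(400,400),interpolation=cv2.INTER_CUBIC) for k in(c,d)]))
E
```

```text
0.071 0.07092273732713256 [-0.5 -0.6 -0.3]
0.069 0.0689466578828139 [-0.5 -1.1 -1.1]
0.0675 0.06748094578201207 [-0.  -1.2  0.5]
[0.47602836 0.04601636 0.19896141]
[ 0.46339986 -0.24620956  0.15025746] 22.6667
```

View pics/lp.png

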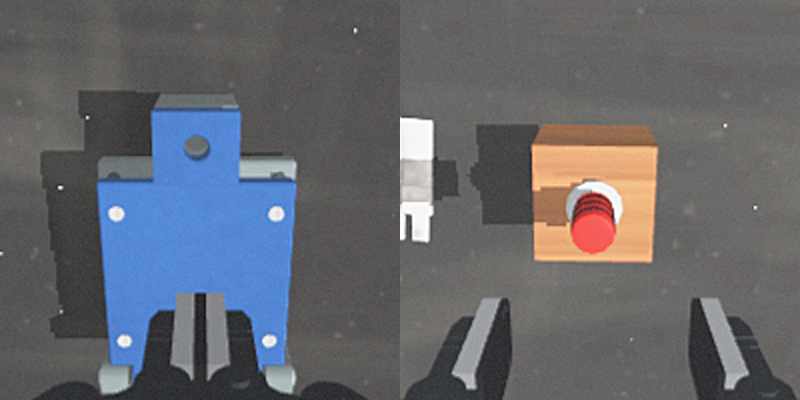

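The lid hole is at pixel (318,173.5), the pin's red top at (316.5,215.5) and its collar at (317,202.5).

```bash
python3 - <<'E'
from m import *
import pickle
c=pickle.load(open('c_lid.pkl','rb'));d=pickle.load(open('c_pin.pkl','rb'))
for z in(.061,.069,.072):print('lidhole',z,onz(c,(318,173.5),z).round(4))
print('pin top',onz(d,(316.5,215.5),.086).round(4),'collar',onz(d,(317,202.5),.054).round(4))
h=cv2.cvtColor(d['img'],cv2.COLOR_RGB2HSV);m=((h[...,0]<6)|(h[...,0]>174))&(h[...,1]>120)&(h[...,2]>205)
for b in blobs(m,30,2000):print(b, onz(d,b[0],.086).round(4))
P=onz(d,(316.5,215.5),.086)[:2]; P=P+[.0006,.0012]
ctrl.movel([*P,.095],max_speed=.15);ctrl.hold(.2)
e=cam('wrist','w_pin2');print(sense()['tool_pos'],proj(e,[*P,.086]))
ctrl.movel([*P,.0568],max_speed=.06)
s=sense();print(s['tool_pos'],s['wrist_force'])
move_gripper(0);ctrl.hold(.2)
s=sense();print(s['tool_pos'],s['finger_gap'],s['grip_force'],s['wrist_force'],s['wrist_torque'],s['t'])
f=cam('wrist','w_pin3')
cv2.imwrite('pics/p3.png',np.hstack([cv2.resize(k['img'][150:350,220:420,::-1],(400,400),interpolation=cv2.INTER_CUBIC) for k in(e,f)]))
E
```

```text
lidhole 0.061 [0.4572 0.0422 0.061 ]
lidhole 0.069 [0.4553 0.0422 0.069 ]
lidhole 0.072 [0.4546 0.0422 0.072 ]
pin top [ 0.4614 -0.2503  0.086 ] collar [ 0.4615 -0.2502  0.054 ]
(array([316.45584046, 215.85470085]), array([306, 206,  22,  21, 351], dtype=int32)) [ 0.4617 -0.2504  0.086 ]
[ 0.4623829  -0.24933489  0.09589146] [322.88008151 250.49836155]
[ 0.46215776 -0.24923447  0.05696501] [-0.66636216 -0.15426685 -0.42233724]
[ 0.46221374 -0.24929328  0.05728714] 0.19319405134547135 58.46268653869629 [-0.2576976   0.35455318  5.34672821] [ 0.14954269  0.19249393 -0.03581746] 24.825
```

View pics/p3.png

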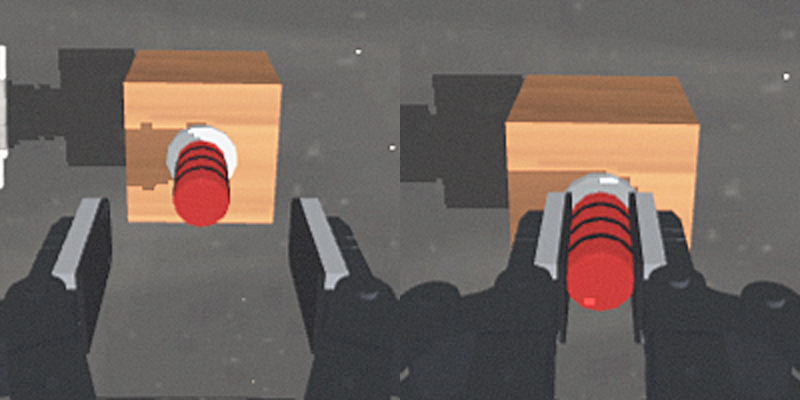

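```bash
python3 - <<'E'
from m import *
p=sense()['tool_pos']
ctrl.movel([p[0],p[1],.175],max_speed=.12)
s=sense();print(s['finger_gap'],s['grip_force'],s['t'])
X,Y=.4558,.0436
ctrl.reach([X,Y,.18],down(np.pi+.018))
ctrl.movel([X,Y,.138],max_speed=.08);ctrl.hold(.25)
s=sense();f0=s['wrist_force'];print(s['tool_pos'],f0.round(1))
w=cam('wrist');d=cam('side')
cv2.imwrite('pics/ins.png',np.hstack([cv2.resize(w['img'][130:330,220:420,::-1],(400,400),interpolation=cv2.INTER_CUBIC),cv2.resize(d['img'][165:265,310:410,::-1],(400,400),interpolation=cv2.INTER_CUBIC)]))
for z in np.r_[np.arange(.130,.084,-.006),.081,.078]:
    ctrl.movel([X,Y,z],max_speed=.04);s=sense();f=s['wrist_force']-f0;print(round(z,4),s['tool_pos'].round(4),f.round(1),s['wrist_torque'].round(2))
    if np.linalg.norm(f)>9: print('stop');break
print(s['t'])
E
```

```text
0.18716242680740877 58.4615957736969 26.0083
[0.45597673 0.04362824 0.1383648 ] [ 0.1  0.2 -1.6]
0.13 [0.4556 0.0436 0.1297] [-0.3 -0.6  1.8] [ 0.01 -0.03  0.01]
0.124 [0.4556 0.0436 0.1237] [-0.7 -0.2  0.6] [ 0.02 -0.   -0.  ]
0.118 [0.4556 0.0436 0.1177] [-0.1  0.5  1.9] [ 0.04  0.   -0.02]
0.112 [0.4556 0.0436 0.1117] [-0.6  0.4  1.2] [-0.03  0.06 -0.04]
0.106 [0.4556 0.0436 0.1057] [-0.3 -1.2  1.7] [-0.01 -0.03 -0.05]
0.1 [0.4556 0.0436 0.0997] [-0.1 -0.4  1.1] [-0.07 -0.02 -0.01]
0.094 [0.4556 0.0436 0.0937] [ 0.1 -0.3  1.6] [-0.02  0.02 -0.05]
0.088 [0.4557 0.0436 0.0877] [-1.3 -0.9  1.2] [ 0.    0.03 -0.03]
0.081 [0.4556 0.0436 0.0807] [0.8 0.4 0.6] [-0.06 -0.01  0.02]
0.078 [0.4557 0.0436 0.0779] [-0.5 -0.2  2.2] [-0.03  0.01 -0.01]
31.1833
```

View pics/ins.png

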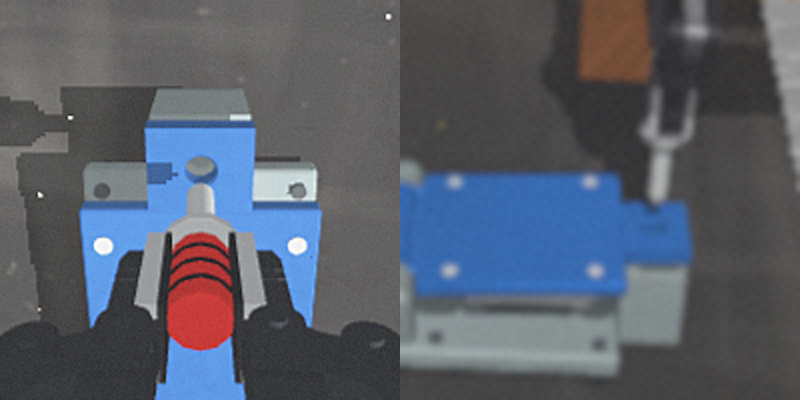

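The pin was lined up with the hole and has slid freely through the lid into the post. Now I'll press it home.

```bash
python3 - <<'E'
from m import *
X,Y=.4558,.0436
f0=np.array([.1,.2,-1.6])
for z in(.075,.073,.071,.0695,.0685,.0675,.0665,.0655,.0645,.0635):
    ctrl.movel([X,Y,z],max_speed=.04);ctrl.hold(.15);s=sense();f=s['wrist_force']-f0;print(z,s['tool_pos'].round(4),f.round(1),s['wrist_torque'].round(2),round(s['finger_gap'],3))
    if f[2]>26: break
ctrl.hold(.3);print(sense()['wrist_force'],sense()['tool_pos'],sense()['t'])
d=cam('side');cv2.imwrite('pics/fin.png',cv2.resize(d['img'][165:265,290:410,::-1],None,fx=5,fy=5,interpolation=cv2.INTER_CUBIC))
E
```

```text
0.075 [0.4558 0.0436 0.075 ] [0.  0.3 1.9] [ 0.02 -0.08  0.02] 0.19
0.073 [0.4558 0.0436 0.073 ] [ 0.5 -0.2  3.4] [-0.03 -0.01 -0.06] 0.19
0.071 [0.4558 0.0436 0.071 ] [-0.6 -0.   4.9] [-0.08  0.18  0.03] 0.191
0.0695 [0.4558 0.0436 0.0695] [-1.6 -1.2  5.1] [-0.03  0.37  0.05] 0.186
0.0685 [0.4558 0.0436 0.0686] [-2.2 -0.   6. ] [-0.08  0.4  -0.02] 0.189
0.0675 [0.4558 0.0436 0.0681] [-7.  -0.7 17.6] [-0.05  1.17  0.01] 0.189
0.0665 [0.456  0.0436 0.0679] [-14.2   0.   32.5] [-0.03  2.2  -0.01] 0.181
[-13.06640335   0.27986985  30.97317256] [0.45592708 0.04360239 0.06790993] 34.2833
```

View pics/fin.png

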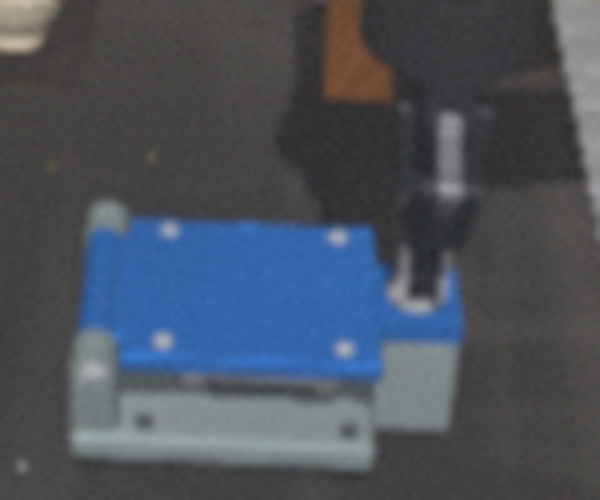

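The force rises steeply at z = 0.068, the expected home height. The picture shows the lid level on the post with the collar on it.

```bash
python3 -c "
from h import *
print(workorder.sign_off(),sense()['wrist_force'],sense()['grip_force'],sense()['t'])"
```

```text
the job is handed in; nothing more can be done
the job is handed in; nothing more can be done
```

I handed the job in at about 34 s: the plate sits on both pegs, the lid is down on it, and the arm is still holding the pin and pressing it home with about 31 N; the sign-off call returned no verdict.

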